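# Vent a hose test manifold and take off an outlet cap of unknown thread hand

## Robot

A 6-joint arm with a two-finger parallel gripper is mounted at the origin on the work surface; the furniture and walls round the work are solid. World frame = base frame: x ahead of the robot, y to its left, z up, the work surface at z = 0. Lengths are in m, angles in rad, forces in N, time in s.
With the tool pointing down it reaches from about 0.35 to 0.85 m from the base axis. Payload 8.1 kg.
Tool frame: the origin (TCP) lies on the mounting face of the last link; the fingertips stand 186 mm ahead of it and the grasp point (between the pads) lies 167 mm ahead of it; z points along the fingers, y is the line along which they close (so a half turn about z gives the same grasp; the last joint's range is limited). The gripper opens to 93 mm and grips with 3 to 60 N. Pads are 15 mm wide; open, the fingers measure 128 mm over their backs; the gripper's body (75 mm by 188 mm) begins 65 mm behind the grasp point.
Start: joints at [1.077, 0.13, 1.488, -0, 1.523, -0.085], TCP at [0.238, 0.551, 0.405] pointing down, gripper open.
Joint ranges: [-2.96, 2.96], [-0.89, 2.26], [0.02, 2.5], [-1.34, 4.48], [0, 2.73], [-2.66, 2.66]. Speed limits (rad/s): [2.39, 2.39, 2.79, 3.14, 3.14, 3.14].

## Interface

Orientations are given as a rotation vector (axis times angle).
In Python, from plant import * gives the robot as it stands. The module is installed in compiled form; this text tells all that it offers.
- The arm moves only by the tool arm_command, never from a script. Its argument "increments" is a list of rows, each a list of 6 numbers: the shift along the tool's x, y, z in units of 0.2 m (1.0 is 0.2 m), then the turn, a rotation vector about the tool's x, y, z in units of pi rad (1.0 is pi rad). A call has exactly 5 rows; each row is the pose to reach, as a shift and turn from the pose commanded when the call began, along the tool's axes at that moment, turning the shorter way round; what a row does not reach only later rows make up. A row lasts 1/8 s, in which the tool goes at most 62.5 mm and 10.7 degrees, less where a joint would pass 70% of its speed; a pose out of reach is approached as far as the arm can. A call with a number of a shift or a turn outside -1 to 1 is refused whole. A call with a gripper value outside its range is refused whole. "fingers" is the closure, from -1 (fully open) to 1 (shut), set as the call begins (left out, the last holds). The fingers move at their own pace and stop on an object; "force" is the grip in N (left out, the last holds). Time passes only in rows, so rows that repeat a pose let the fingers close, or fill a call up. It gives the time, the measured TCP pose, the force, the opening and the grip force at its end, in the units of the state.
- read_state(): the state, without advancing time (a new reading comes with each control period).
- read_camera(name): name is "side" or "top"; returns a dict with "image" (400x640x3 uint8, red, green, blue), "fx", "fy", "cx", "cy" (pixels), "T" (4x4, takes a point from camera to world coordinates). Camera axes: x right, y down, z forward; pixel columns grow to the right and rows downward; lengths in m; the calibration is good to about 2 mm. A picture is of the moment at which its call begins. There is no depth.
- close_job(): hands the job in; it is judged then, once.
The state is a dict: "t": time; "q": joint angles; "dq": joint speeds; "joint_torque": joint torques, N m; "tool_pos": TCP position; "orientation": TCP orientation; "force": force on the tool from outside, world axes, zero at the start; "wrist_torque": the same for the moment, N m; "opening": finger opening in m; "gripper_force": force on a finger pad.
Only numpy, scipy, OpenCV 4.12 (cv2) and the standard library are available. Lean on these libraries where they do the work, as an engineer would, in place of code of your own. Each camera call takes 0.05 s, during which the arm holds its last target. There are 200 camera calls.

## Task

The hose test manifold is still under pressure, so first pull the sprung vent lever at its left end all the way round to its stop (towards the robot) and let it spring back. Then unscrew the knurled cap of the outlet next to the lever: one outlet has a right-hand thread, the other a left-hand one, and nothing shows which, so try the cap both ways and turn it the way it gives until it is free. Lift it about 10 cm straight up off its outlet and finish still holding it there in the gripper, level and mouth down, so that its seal can be looked at; the other cap stays screwed on, and nothing else on the bench is shifted.

Things in the scene. Friction and masses are not known exactly. Their poses are not given: they have to be found in the camera images.
- manifold: Fixed aluminium block (48 x 232 mm, top face 48 mm above the bench) on a dark base plate (80 x 262 x 8 mm). Origin on the bench under outlet A's axis; z up, x across the block away from the robot, y along it towards the vent lever (to the left). Outlet A at y=0, outlet B at y=-90 mm, lever pivot at y=+85 mm, all at x=0. Place and yaw (within 0.3 rad) differ from start to start.
- outlet_a (a point): Centre of the mouth of outlet A, next to the vent lever, under cap A; 82 mm above the bench. An upright brass pipe end with a steep quick thread of 36 mm diameter. Its hand differs from start to start and is always opposite to outlet B's: right-hand loosens counter-clockwise seen from above, left-hand clockwise.
- outlet_b (a point): Centre of the mouth of outlet B, 90 mm from outlet A along the block, under cap B, 82 mm above the bench.
- cap_a: Round knurled steel cap on outlet A: 49 mm diameter over the knurled upper 25 mm (grip there, at any yaw), skirt 47 mm, 50 mm high, about 0.12 kg. Origin at the centre of its open underside, 58 mm above the bench when on; z up. Wrong way: hard stop within 0.15 rad. Right way: turns easily, without climbing; free to lift straight up once turned 1.2 to 2.3 rad; below 0.8 rad the thread holds it.
- cap_b: The same cap on outlet B, 90 mm from cap A; stays on.
- vent_lever (a joint): Angle of the vent lever about its upright pivot (rad): 0 at rest, 1.22 at the stop. Grows counter-clockwise seen from above: the arm swings from pointing away from the robot to pointing left. A spring returns it: about 1.3 N at the peg at rest, 4.5 N at the stop.
- vent_pivot (a point): Point on the upright pivot axis of the vent lever, 80 mm above the bench.
- vent_grip (a point): Middle of the lever's black upright peg (14 mm thick, top 116 mm, foot 82 mm above the bench; the flat arm under it starts at 76 mm), 60 mm from the pivot axis. Seen from above the arm lies 30 degrees counter-clockwise of the manifold's x axis at rest, 100 degrees at the stop. Push the peg from its right and far side.
- washers: Bystander: lidded plastic jar, 60 mm diameter, 78 mm high, on the left; origin at the centre of its foot.
- sealant: Bystander: thread-lock bottle, 50 mm diameter, 143 mm high, on the left; origin at the centre of its foot.
- spanner: Bystander: combination spanner, 175 mm long, 8 mm thick, lying in front of the manifold; origin at the middle of its underside, length along its y.
- bolt_1: Bystander: hex bolt standing on its head just behind the manifold, between the outlets; 19 mm wide, 61 mm high; origin at the centre of its foot.
- bolt_2: Bystander: a second such bolt beside the first.
Things that resemble listed ones, but are neither listed nor needed, are in the scene too. Leave any orange or pink look-alike of the cap_b alone. What is shaped like the cap_a but blue is not meant.

How it is judged:
By the outcome, as a careful person would: the job done as asked, in the order asked, and still so for the second after the job is handed in, while the arm keeps its last pose, push and grip.
It also fails if it takes over 64 s, if anything falls off the work surface, if the arm or the gripper's body presses on something with over 40 N, if the wrist force passes 120 N, or if a joint passes its speed limit or range.

## Working session

There is one attempt and no reset: what is moved stays moved. The work goes in short steps, Python scripts to look and compute and a tool call to move; the robot and the scene stay as the last step left them, time stands still between calls to the robot, and variables do not carry over. Pictures are saved under pics/ and viewed, at most 10 in all, crops included, and the job is handed in when it is done.

Besides the shell and the picture viewer there is one more tool, called after "Emit:" as name([rows], argument=value, ...), one row to a line, values as JSON. arm_command: Moves the arm, as the interface text tells. Shifts and turns lie within -1 to 1; 1 stands for 0.2 m of shift or pi rad of turn. Its arguments: {"type":"object","properties":{"increments":{"type":"array","items":{"type":"array","items":{"type":"number","minimum":-1,"maximum":1}}},"fingers":{"type":"number"},"force":{"type":"number"}},"required":["increments"]}

```bash
mkdir -p pics; python3 - <<'E'
from plant import *
import cv2,numpy as np
s=read_state();print({k:np.round(v,3).tolist() for k,v in s.items()})
for n in("top","side"):
    c=read_camera(n);cv2.imwrite(f"pics/{n}0.png",c["image"][:,:,::-1]);print(n,c["fx"],c["fy"],c["cx"],c["cy"],np.round(c["T"],4).tolist())
E
```

```text
{'t': 0.0, 'q': [1.077, 0.131, 1.489, -0.0, 1.523, -0.085], 'dq': [0.0, 0.0, 0.001, -0.001, 0.001, -0.001], 'joint_torque': [0.001, -55.986, -49.174, 0.077, 0.036, -0.0], 'tool_pos': [0.238, 0.55, 0.404], 'orientation': [-0.638, -3.076, 0.003], 'force': [-0.006, -0.157, -0.658], 'wrist_torque': [0.01, -0.05, 0.011], 'gripper_force': 0.0, 'opening': 0.093}
top 459.33990656016624 459.33990656016624 312.6522092671935 196.68085364522545 [[0.0099, -0.9985, 0.0536, 0.4055], [-0.9999, -0.0095, 0.0082, 0.0622], [-0.0077, -0.0537, -0.9985, 1.1742], [0.0, 0.0, 0.0, 1.0]]
side 373.22240902320954 373.22240902320954 323.9514064854696 210.13583148618704 [[0.995, -0.0588, 0.0804, 0.3733], [-0.0996, -0.5724, 0.8139, -0.7306], [-0.0018, -0.8178, -0.5754, 0.6533], [0.0, 0.0, 0.0, 1.0]]
```

View pics/top0.png

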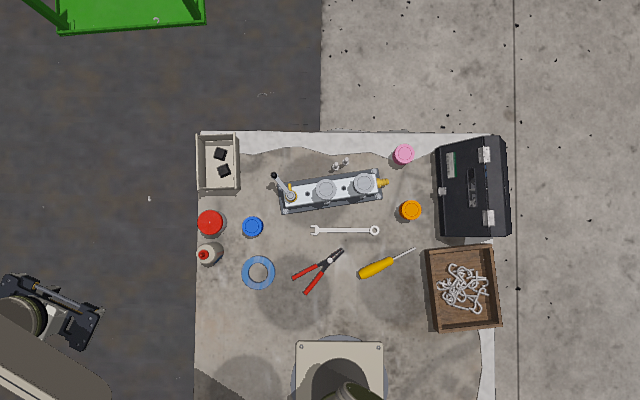

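View pics/side0.png

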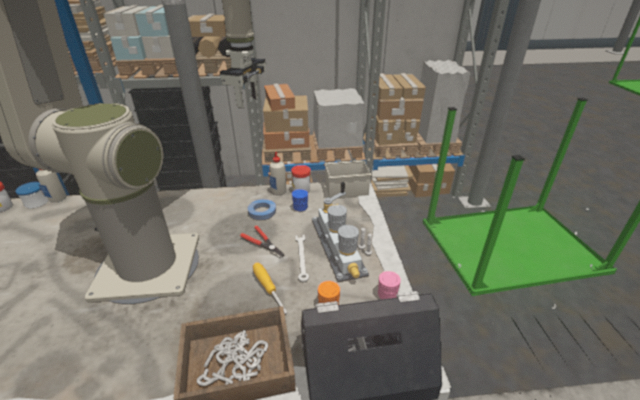

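The top view shows cap A near (326,189), cap B near (365,183), the lever pivot near (291,196) and the peg near (274,175). In the side view the caps are near (338,215) and (348,238). I'll zoom in to get exact pixels.

```bash
python3 - <<'E'
import cv2,numpy as np
a=cv2.imread("pics/top0.png")[145:225,260:400];b=cv2.imread("pics/side0.png")[170:285,300:385]
cv2.imwrite("pics/c0.png",cv2.resize(a,None,fx=5.7,fy=5.7,interpolation=cv2.INTER_CUBIC))
cv2.imwrite("pics/c1.png",cv2.resize(b,None,fx=5,fy=5,interpolation=cv2.INTER_CUBIC))
E
```

```text
(no output)
```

View pics/c0.png

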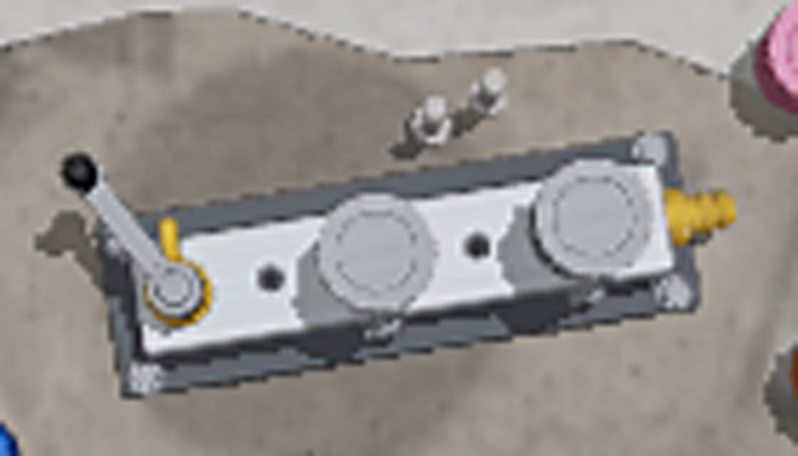

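View pics/c1.png

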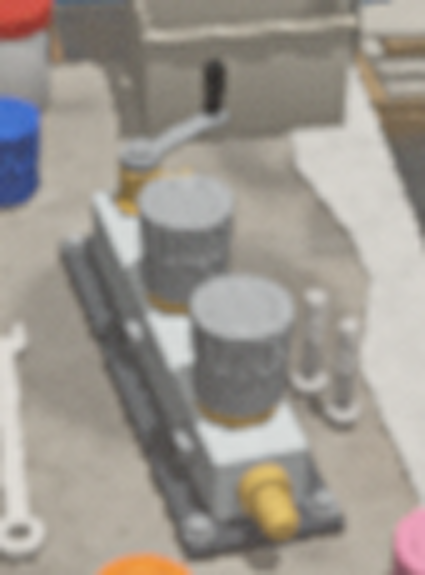

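The zooms show these points. Top crop: cap A top (377,252), cap B top (591,218), peg (80,170), pivot (174,287). Side crop: cap A top (186,206), cap B top (242,308), peg top (215,66), pivot (139,152). Next I triangulate them.

```bash
cat > h.py <<'E'
from plant import *
import cv2,numpy as np
from scipy.spatial.transform import Rotation as R
def P(c):
    T=np.linalg.inv(c["T"]);K=np.array([[c["fx"],0,c["cx"]],[0,c["fy"],c["cy"]],[0,0,1]]);return K@T[:3]
def tri(ct,cs,pt,ps):
    X=cv2.triangulatePoints(P(ct),P(cs),np.float64(pt).reshape(2,1),np.float64(ps).reshape(2,1))[:,0];return X[:3]/X[3]
def onz(c,p,z):
    T=c["T"];d=T[:3,:3]@np.array([(p[0]-c["cx"])/c["fx"],(p[1]-c["cy"])/c["fy"],1]);o=T[:3,3];return o+d*(z-o[2])/d[2]
def st():
    s=read_state();print(round(s["t"],2),"pos",np.round(s["tool_pos"],4),"F",np.round(s["force"],1),"M",np.round(s["wrist_torque"],2),"op",round(s["opening"],4),"g",round(s["gripper_force"],1),"q",np.round(s["q"],3))
    return s
E
python3 - <<'E'
from h import *
a=read_camera("top");b=read_camera("side")
C={"capA":((377,252),(186,206),.108),"capB":((591,218),(242,308),.108),"peg":((80,170),(215,66),.116),"piv":((174,287),(139,152),.09)}
X={}
for k,(p,q,z) in C.items():
    p=(np.array(p)+.5)/5.7-.5+[260,145];q=(np.array(q)+.5)/5-.5+[300,170]
    X[k]=onz(a,p,z);print(k,np.round(tri(a,b,p,q),4),np.round(onz(a,p,z),4),np.round(onz(b,q,z),4))
d=X["capA"]-X["capB"];print("yaw",np.arctan2(-d[0],d[1]),np.linalg.norm(d))
s=st();print(R.from_rotvec(s["orientation"]).as_matrix().round(4))
E
```

```text
capA [0.482  0.0406 0.1036] [0.4814 0.0407 0.108 ] [0.4816 0.0344 0.108 ]
capB [ 0.4969 -0.0469  0.1049] [ 0.4961 -0.0465  0.108 ] [ 0.4971 -0.0507  0.108 ]
peg [0.5138 0.162  0.1123] [0.513  0.1617 0.116 ] [0.5134 0.156  0.116 ]
piv [0.4676 0.1249 0.082 ] [0.4673 0.1244 0.09  ] [0.4661 0.1129 0.09  ]
yaw 0.1673151972997785 0.08843946277168191
0.2 pos [0.2384 0.5504 0.4041] F [-0.4 -0.3  0.3] M [-0.01 -0.02 -0.01] op 0.0934 g 0.0 q [ 1.077  0.131  1.489 -0.     1.523 -0.085]
[[-9.176e-01  3.975e-01 -5.000e-04]
 [ 3.975e-01  9.176e-01 -1.000e-03]
 [ 1.000e-04 -1.200e-03 -1.000e+00]]
```

```bash
cat >> h.py <<'E'
def inc(x,y,z,h):
    "row to reach the TCP position with tool down, tool-y heading h, from the measured pose"
    s=st();R0=R.from_rotvec(s["orientation"]);c,n=np.cos(h),np.sin(h)
    Rt=R.from_matrix(np.array([[-n,c,0],[c,n,0],[0,0,-1.]]))
    print("row",np.round(np.r_[R0.inv().apply(np.array([x,y,z])-s["tool_pos"])/.2,(R0.inv()*Rt).as_rotvec()/np.pi],3).tolist())
PIV=np.array([.4672,.1245]);YAW=.167
def lev(a,off,z):
    "tool straddling the peg at lever angle a, shifted off along the tangent"
    w=YAW+np.pi/6+a;p=PIV+.06*np.array([np.cos(w),np.sin(w)])+off*np.array([-np.sin(w),np.cos(w)])
    inc(*p,z,w-np.pi/2)
E
python3 -c "
from h import *
lev(0,0,.36)"
```

```text
0.2 pos [0.2384 0.5504 0.4041] F [-0.4 -0.3  0.3] M [-0.01 -0.02 -0.01] op 0.0934 g 0.0 q [ 1.077  0.131  1.489 -0.     1.523 -0.085]
row [-2.033, -1.232, 0.222, -0.0, 0.0, 0.65]
```

Emit:
arm_command([
  [-0.2, -0.12, 0, 0, 0, 0.05],
  [-0.4, -0.24, 0, 0, 0, 0.1],
  [-0.6, -0.36, 0, 0, 0, 0.15],
  [-0.8, -0.48, 0, 0, 0, 0.2],
  [-1, -0.6, 0, 0, 0, 0.25],
], fingers=0.14, force=20)

```text
t: 0.82
tool_pos: [0.3749, 0.3596, 0.4046]
orientation: [-1.773, -2.594, 0.0]
force: [0.1, 0.1, -0.3]
opening: 0.0477
gripper_force: 0.0
```

```bash
python3 -c "
from h import *
lev(0,0,.36)"
```

```text
0.82 pos [0.3749 0.3596 0.4046] F [ 0.1  0.1 -0.3] M [-0.04  0.02 -0.03] op 0.0477 g 0.0 q [ 0.666 -0.088  1.71  -0.     1.52   0.294]
row [-1.169, 0.288, 0.223, -0.0, 0.0, 0.398]
```

Emit:
arm_command([
  [-0.2, 0.05, 0, 0, 0, 0.05],
  [-0.4, 0.1, 0, 0, 0, 0.1],
  [-0.6, 0.15, 0, 0, 0, 0.15],
  [-0.8, 0.2, 0, 0, 0, 0.2],
  [-1, 0.25, 0, 0, 0, 0.25],
])

```text
t: 1.45
tool_pos: [0.4949, 0.1922, 0.4046]
orientation: [-2.631, -1.717, 0.0]
force: [0.4, 1.2, 0.8]
opening: 0.04
gripper_force: 0.0
```

```bash
python3 -c "
from h import *
lev(0,0,.32)"
```

```text
1.45 pos [0.4949 0.1922 0.4046] F [0.4 1.2 0.8] M [-0.02  0.08  0.01] op 0.04 g 0.0 q [ 0.274 -0.057  1.68   0.     1.518  0.688]
row [-0.097, 0.144, 0.423, -0.0, 0.0, 0.148]
```

Emit:
arm_command([
  [-0.03, 0.05, 0.08, 0, 0, 0.05],
  [-0.06, 0.1, 0.16, 0, 0, 0.1],
  [-0.097, 0.144, 0.25, 0, 0, 0.148],
  [-0.097, 0.144, 0.34, 0, 0, 0.148],
  [-0.097, 0.144, 0.423, 0, 0, 0.148],
])

```text
t: 2.08
tool_pos: [0.5128, 0.1643, 0.319]
orientation: [-2.951, -1.078, 0.001]
force: [-0.3, -0.2, 0.3]
opening: 0.0398
gripper_force: 0.0
```

```bash
python3 - <<'E'
from h import *
lev(0,0,.276)
for n,(x,y,w,h) in {"top":(230,145,110,80),"side":(290,120,110,130)}.items():
    c=read_camera(n)["image"][y:y+h,x:x+w,::-1];cv2.imwrite(f"pics/m_{n}.png",cv2.resize(c,(w*4,h*4),interpolation=cv2.INTER_CUBIC))
a,b=cv2.imread("pics/m_top.png"),cv2.imread("pics/m_side.png")
o=np.zeros((520,880-90,3),np.uint8);o[:320,:440]=a;o[:520,440:]=b[:,:350];cv2.imwrite("pics/m1.png",o)
E
```

```text
2.08 pos [0.5128 0.1643 0.319 ] F [-0.3 -0.2  0.3] M [-0.08  0.15  0.02] op 0.0398 g 0.0 q [0.215 0.022 1.761 0.    1.359 1.085]
row [-0.003, 0.008, 0.215, -0.0, 0.0, 0.003]
```

View pics/m1.png

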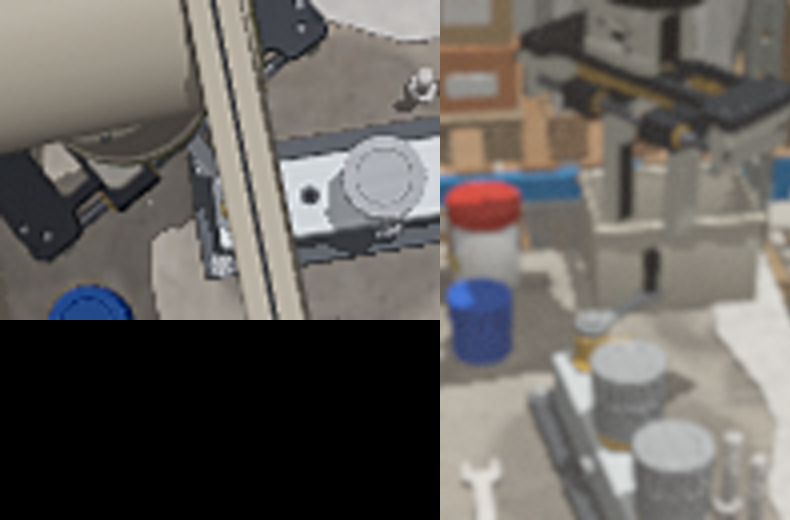

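The fingers, at (620,210) and (683,180) in the right panel, stand on either side of the peg at (650,270). I'll lower them.

Emit:
arm_command([
  [0, 0.008, 0.05, 0, 0, 0],
  [0, 0.008, 0.1, 0, 0, 0],
  [0, 0.008, 0.15, 0, 0, 0],
  [0, 0.008, 0.2, 0, 0, 0],
  [0, 0.008, 0.21, 0, 0, 0],
])

```text
t: 2.8
tool_pos: [0.5137, 0.1628, 0.277]
orientation: [-2.952, -1.073, 0.003]
force: [-0.2, -0.6, -0.0]
opening: 0.0401
gripper_force: 0.0
```

```bash
python3 -c "
from h import *
lev(0,0.013,.276)
for a in (.1,.2,.3,.4,.5,.6): lev(a,0.013,.276)" | grep -v "^row \[\]" | awk 'NR==1||/row/'
```

```text
2.8 pos [0.5137 0.1628 0.277 ] F [-0.2 -0.6 -0. ] M [-0.04  0.14  0.02] op 0.0401 g 0.0 q [ 0.212  0.066  1.796 -0.     1.281  1.085]
row [-0.001, -0.066, 0.005, -0.0, 0.0, 0.002]
row [-0.009, -0.095, 0.005, -0.0, 0.0, -0.03]
row [-0.019, -0.124, 0.005, -0.0, 0.0, -0.062]
row [-0.033, -0.152, 0.005, -0.0, 0.0, -0.093]
row [-0.049, -0.178, 0.005, -0.0, 0.0, -0.125]
row [-0.068, -0.202, 0.005, -0.0, 0.0, -0.157]
row [-0.089, -0.224, 0.005, -0.0, 0.0, -0.189]
```

Emit:
arm_command([
  [0, -0.066, 0.005, 0, 0, 0],
  [-0.009, -0.095, 0.005, 0, 0, -0.03],
  [-0.019, -0.124, 0.005, 0, 0, -0.062],
  [-0.033, -0.152, 0.005, 0, 0, -0.093],
  [-0.049, -0.178, 0.005, 0, 0, -0.125],
])

```text
t: 3.42
tool_pos: [0.4833, 0.1843, 0.2775]
orientation: [2.683, 1.632, 0.001]
force: [1.1, -3.1, -0.6]
opening: 0.0396
gripper_force: 1.2
```

```bash
python3 -c "
from h import *
for a in (.4,.5,.6,.7,.8,.9): lev(a,0.013,.276)" | awk 'NR==1||/row/'
```

```text
3.42 pos [0.4833 0.1843 0.2775] F [ 1.1 -3.1 -0.6] M [-0.52 -0.14 -0.07] op 0.0396 g 1.2 q [ 2.650e-01  6.000e-03  1.856e+00 -1.000e-03  1.278e+00  7.430e-01]
row [-0.002, 0.002, 0.007, 0.0, 0.0, 0.001]
row [-0.01, -0.028, 0.007, 0.0, 0.0, -0.031]
row [-0.021, -0.057, 0.007, 0.0, 0.0, -0.063]
row [-0.035, -0.084, 0.007, 0.0, 0.0, -0.095]
row [-0.051, -0.11, 0.007, 0.0, 0.0, -0.126]
row [-0.07, -0.135, 0.007, 0.0, 0.0, -0.158]
```

Emit:
arm_command([
  [-0.01, -0.028, 0, 0, 0, -0.031],
  [-0.021, -0.057, 0, 0, 0, -0.063],
  [-0.035, -0.084, 0, 0, 0, -0.095],
  [-0.051, -0.11, 0, 0, 0, -0.126],
  [-0.07, -0.135, 0, 0, 0, -0.158],
])

```text
t: 4.05
tool_pos: [0.4532, 0.1843, 0.2777]
orientation: [2.199, 2.241, 0.002]
force: [4.4, -2.4, -3.4]
opening: 0.0397
gripper_force: 1.8
```

```bash
python3 -c "
from h import *
for a in (.9,1,1.1,1.18,1.22,1.27): lev(a,0.013,.276)" | awk 'NR==1||/row/'
```

```text
4.05 pos [0.4532 0.1843 0.2777] F [ 4.4 -2.4 -3.4] M [-0.42 -0.53 -0.06] op 0.0397 g 1.8 q [ 2.820e-01 -7.200e-02  1.933e+00 -1.000e-03  1.279e+00  2.630e-01]
row [-0.0, -0.001, 0.008, 0.001, 0.0, -0.0]
row [-0.008, -0.031, 0.008, 0.001, 0.0, -0.032]
row [-0.019, -0.059, 0.008, 0.001, 0.0, -0.064]
row [-0.03, -0.081, 0.008, 0.001, 0.0, -0.089]
row [-0.036, -0.092, 0.008, 0.001, 0.0, -0.102]
row [-0.044, -0.105, 0.008, 0.001, 0.0, -0.118]
```

Emit:
arm_command([
  [-0.004, -0.016, 0, 0, 0, -0.016],
  [-0.008, -0.031, 0, 0, 0, -0.032],
  [-0.014, -0.045, 0, 0, 0, -0.048],
  [-0.019, -0.059, 0, 0, 0, -0.064],
  [-0.03, -0.081, 0, 0, 0, -0.089],
])

```text
t: 4.68
tool_pos: [0.4374, 0.1782, 0.2778]
orientation: [1.867, 2.524, 0.003]
force: [4.4, -0.8, -2.1]
opening: 0.04
gripper_force: 2.1
```

```bash
python3 -c "
from h import *
for a in (1.18,1.22,1.27,1.32): lev(a,0.013,.276)" | awk 'NR==1||/row/'
```

```text
4.67 pos [0.4374 0.1782 0.2778] F [ 4.4 -0.8 -2.1] M [-0.24 -0.66 -0.03] op 0.04 g 2.1 q [ 0.278 -0.121  1.978 -0.     1.282 -0.019]
row [-0.0, -0.002, 0.009, 0.001, 0.0, -0.001]
row [-0.003, -0.014, 0.009, 0.001, 0.0, -0.014]
row [-0.007, -0.029, 0.009, 0.001, 0.0, -0.029]
row [-0.012, -0.043, 0.009, 0.001, 0.0, -0.045]
```

Emit:
arm_command([
  [-0.001, -0.006, 0, 0, 0, -0.005],
  [-0.002, -0.01, 0, 0, 0, -0.01],
  [-0.003, -0.014, 0, 0, 0, -0.014],
  [-0.004, -0.018, 0, 0, 0, -0.018],
  [-0.004, -0.02, 0, 0, 0, -0.018],
])

```text
t: 5.3
tool_pos: [0.4346, 0.1762, 0.2779]
orientation: [1.798, 2.574, 0.005]
force: [10.9, 2.4, -4.4]
opening: 0.0398
gripper_force: 5.5
```

The push has risen past the 4.5 N spring force, so the lever is touching its stop. I'll press a little more to confirm.

Emit:
arm_command([
  [0, -0.002, 0, 0, 0, 0],
  [0, -0.004, 0, 0, 0, 0],
  [0, -0.005, 0, 0, 0, 0],
  [0, -0.005, 0, 0, 0, 0],
  [0, -0.005, 0, 0, 0, 0],
])

```text
t: 5.92
tool_pos: [0.4341, 0.176, 0.2779]
orientation: [1.798, 2.573, 0.007]
force: [13.8, 4.0, -7.6]
opening: 0.0403
gripper_force: 7.2
```

```bash
python3 -c "
from h import *
for a in (1.2,.9,.6,.3,0): lev(a,0.0,.277)" | awk 'NR==1||/row/'
```

```text
5.92 pos [0.4341 0.176  0.2779] F [13.8  4.  -7.6] M [ 0.58 -2.19 -0.05] op 0.0403 g 7.2 q [ 0.276 -0.134  1.99   0.     1.28  -0.076]
row [0.001, 0.076, 0.005, 0.002, -0.0, 0.01]
row [-0.015, 0.165, 0.006, 0.002, -0.0, 0.105]
row [-0.057, 0.244, 0.006, 0.002, -0.001, 0.201]
row [-0.12, 0.308, 0.006, 0.002, -0.001, 0.296]
row [-0.199, 0.35, 0.007, 0.002, -0.001, 0.392]
```

Emit:
arm_command([
  [0, 0.11, 0, 0, 0, 0.057],
  [-0.015, 0.165, 0, 0, 0, 0.105],
  [-0.033, 0.208, 0, 0, 0, 0.153],
  [-0.057, 0.244, 0, 0, 0, 0.201],
  [-0.086, 0.28, 0, 0, 0, 0.25],
])

```text
t: 6.55
tool_pos: [0.4914, 0.1789, 0.2773]
orientation: [-2.651, -1.684, 0.0]
force: [2.2, 0.1, 1.9]
opening: 0.0398
gripper_force: 0.8
```

```bash
python3 -c "
from h import *
for a in (.3,.15,0): lev(a,0.0,.277)" | awk 'NR==1||/row/'
```

```text
6.55 pos [0.4914 0.1789 0.2773] F [2.2 0.1 1.9] M [-0.09 -0.19  0.01] op 0.0398 g 0.8 q [2.510e-01 2.200e-02 1.841e+00 1.000e-03 1.279e+00 6.900e-01]
row [-0.001, 0.048, 0.001, -0.0, -0.0, 0.045]
row [-0.01, 0.092, 0.001, -0.0, -0.0, 0.093]
row [-0.026, 0.134, 0.001, -0.0, -0.0, 0.14]
```

Emit:
arm_command([
  [-0.001, 0.048, 0, 0, 0, 0.045],
  [-0.01, 0.092, 0, 0, 0, 0.093],
  [-0.026, 0.134, 0, 0, 0, 0.14],
  [-0.026, 0.134, -0.15, 0, 0, 0.14],
  [-0.026, 0.134, -0.3, 0, 0, 0.14],
])

```text
t: 7.18
tool_pos: [0.5126, 0.1626, 0.3368]
orientation: [-2.952, -1.072, 0.006]
force: [0.5, 0.7, -0.3]
opening: 0.0401
gripper_force: 0.0
```

```bash
python3 -c "
from h import *
inc(.4817,.0407,.34,.08)"
```

```text
7.17 pos [0.5126 0.1626 0.3368] F [ 0.5  0.7 -0.3] M [-0.03  0.1  -0.02] op 0.0401 g 0.0 q [2.120e-01 6.000e-03 1.743e+00 1.000e-03 1.396e+00 1.086e+00]
row [-0.51, 0.368, -0.015, -0.001, 0.001, -0.304]
```

Emit:
arm_command([
  [-0.1, 0.07, -0.02, 0, 0, -0.059],
  [-0.2, 0.15, -0.02, 0, 0, -0.118],
  [-0.3, 0.22, -0.02, 0, 0, -0.177],
  [-0.4, 0.29, -0.02, -0.001, 0.001, -0.236],
  [-0.51, 0.368, -0.02, -0.001, 0.001, -0.295],
], fingers=-0.5)

```text
t: 7.8
tool_pos: [0.4816, 0.0403, 0.3407]
orientation: [2.155, 2.286, 0.005]
force: [0.4, 0.0, 0.2]
opening: 0.0697
gripper_force: 0.0
```

```bash
python3 - <<'E'
from h import *
inc(.4817,.0407,.263,.08)
for n,(x,y,w,h) in {"top":(250,140,110,90),"side":(290,110,110,140)}.items():
    c=read_camera(n)["image"][y:y+h,x:x+w,::-1];cv2.imwrite(f"pics/n_{n}.png",cv2.resize(c,(w*4-80*(n=="side"),h*4),interpolation=cv2.INTER_CUBIC))
a,b=cv2.imread("pics/n_top.png"),cv2.imread("pics/n_side.png")
o=np.zeros((560,800,3),np.uint8);o[:360,:440]=a;o[:,440:]=b;cv2.imwrite("pics/n1.png",o)
E
```

```text
7.8 pos [0.4816 0.0403 0.3407] F [0.4 0.  0.2] M [-0.08  0.01  0.05] op 0.0697 g 0.0 q [-0.024 -0.152  1.886  0.002  1.405 -0.083]
row [0.001, -0.0, 0.389, 0.001, -0.001, -0.007]
```

View pics/n1.png

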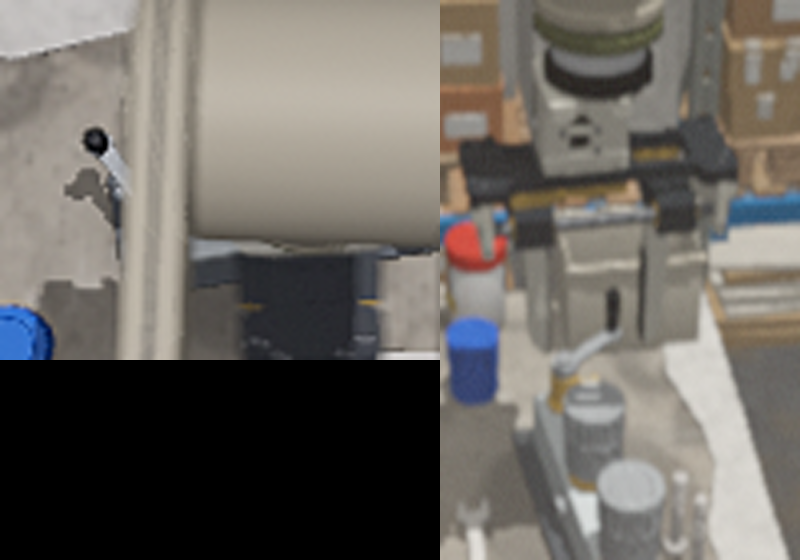

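The lever is back at rest: its peg is at (95,140) in the left panel. The gripper is centred above cap A, so I'll descend.

Emit:
arm_command([
  [0, 0, 0.1, 0, 0, 0],
  [0, 0, 0.2, 0, 0, 0],
  [0, 0, 0.28, 0, 0, 0],
  [0, 0, 0.35, 0.001, -0.001, 0],
  [0, 0, 0.385, 0.001, -0.001, 0],
])

```text
t: 8.52
tool_pos: [0.4824, 0.0411, 0.2631]
orientation: [2.162, 2.278, -0.002]
force: [-0.2, 0.6, -0.2]
opening: 0.0697
gripper_force: 0.0
```

Emit:
arm_command([
  [0, 0, 0, 0, 0, 0],
  [0, 0, 0, 0, 0, 0],
  [0, 0, 0, 0, 0, 0],
  [0, 0, 0, 0, 0, 0],
  [0, 0, 0, 0, 0, 0],
], fingers=1, force=25)

```text
t: 9.15
tool_pos: [0.483, 0.0408, 0.2649]
orientation: [2.16, 2.277, 0.001]
force: [-1.0, 0.0, 4.9]
opening: 0.0487
gripper_force: 25.0
```

```bash
python3 -c "
from h import *
inc(.4817,.0407,.263,.06)"
```

```text
9.15 pos [0.483  0.0408 0.2649] F [-1.   0.   4.9] M [-0.04  0.17 -0.01] op 0.0487 g 25.0 q [-0.021 -0.069  1.955 -0.002  1.253 -0.073]
row [-0.0, -0.006, 0.009, 0.001, 0.001, -0.002]
```

Emit:
arm_command([
  [0, 0, 0, 0, 0, -0.016],
  [0, 0, 0, 0, 0, -0.032],
  [0, 0, 0, 0, 0, -0.048],
  [0, 0, 0, 0, 0, -0.064],
  [0, 0, 0, 0, 0, -0.08],
])

```text
t: 9.78
tool_pos: [0.483, 0.0408, 0.2649]
orientation: [1.855, 2.532, 0.0]
force: [0.6, -0.3, 4.5]
opening: 0.0487
gripper_force: 25.0
```

```bash
python3 -c "
from h import *
inc(.4817,.0407,.263,.06)"
```

```text
9.78 pos [0.483  0.0408 0.2649] F [ 0.6 -0.3  4.5] M [-0.02  0.09 -0.07] op 0.0487 g 25.0 q [-0.021 -0.069  1.955 -0.002  1.253 -0.326]
row [0.001, -0.007, 0.009, 0.001, 0.001, 0.078]
```

A 0.25 rad turn counter-clockwise met only 0.07 N m, past the 0.15 rad where a hard stop would be. It gives this way, so I'll continue.

Emit:
arm_command([
  [0, 0, 0, 0, 0, -0.05],
  [0, 0, 0, 0, 0, -0.1],
  [0, 0, 0, 0, 0, -0.15],
  [0, 0, 0, 0, 0, -0.2],
  [0, 0, 0, 0, 0, -0.25],
])

```text
t: 10.4
tool_pos: [0.4831, 0.0408, 0.2649]
orientation: [0.74, 3.05, -0.002]
force: [0.1, 0.0, 4.3]
opening: 0.0489
gripper_force: 25.0
```

```bash
python3 -c "
from h import *
inc(.4817,.0407,.263,.06)"
```

```text
10.4 pos [0.4831 0.0408 0.2649] F [0.1 0.  4.3] M [ 0.06 -0.07  0.  ] op 0.0489 g 25.0 q [-0.021 -0.069  1.955 -0.002  1.253 -1.115]
row [0.006, -0.004, 0.009, 0.0, 0.001, 0.329]
```

Emit:
arm_command([
  [0, 0, 0, 0, 0, -0.05],
  [0, 0, 0, 0, 0, -0.1],
  [0, 0, 0, 0, 0, -0.15],
  [0, 0, 0, 0, 0, -0.2],
  [0, 0, 0, 0, 0, -0.25],
])

```text
t: 11.02
tool_pos: [0.4832, 0.0409, 0.2649]
orientation: [-0.484, 3.101, -0.003]
force: [1.3, 1.5, 3.7]
opening: 0.0488
gripper_force: 25.0
```

```bash
python3 -c "
from h import *
inc(.4817,.0407,.263,.06)"
```

```text
11.03 pos [0.4832 0.0409 0.2649] F [1.3 1.5 3.7] M [ 0.28 -0.19  0.03] op 0.0488 g 25.0 q [-2.100e-02 -6.900e-02  1.955e+00 -1.000e-03  1.253e+00 -1.901e+00]
row [0.007, 0.001, 0.009, 0.0, 0.001, 0.579]
```

Emit:
arm_command([
  [0, 0, 0, 0, 0, -0.04],
  [0, 0, 0, 0, 0, -0.08],
  [0, 0, 0, 0, 0, -0.12],
  [0, 0, 0, 0, 0, -0.16],
  [0, 0, 0, 0, 0, -0.175],
])

```text
t: 11.65
tool_pos: [0.4831, 0.0409, 0.2649]
orientation: [-1.304, 2.856, -0.004]
force: [0.4, 0.2, 2.8]
opening: 0.0487
gripper_force: 25.0
```

Emit:
arm_command([
  [0, 0, -0.005, 0, 0, 0],
  [0, 0, -0.01, 0, 0, 0],
  [0, 0, -0.015, 0, 0, 0],
  [0, 0, -0.02, 0, 0, 0],
  [0, 0, -0.025, 0, 0, 0],
])

```text
t: 12.28
tool_pos: [0.4826, 0.0408, 0.2692]
orientation: [-1.301, 2.86, -0.003]
force: [-0.3, -0.4, -1.6]
opening: 0.0488
gripper_force: 25.0
```

```bash
python3 -c "
from h import *
st()"
```

```text
12.28 pos [0.4826 0.0408 0.2692] F [-0.3 -0.4 -1.6] M [0.09 0.01 0.01] op 0.0488 g 25.0 q [-2.100e-02 -7.500e-02  1.952e+00 -2.000e-03  1.263e+00 -2.445e+00]
```

The cap is free: it rose 4 mm with only about its own weight on the wrist. Now I lift it the rest of the 10 cm.

Emit:
arm_command([
  [0, 0, -0.06, 0, 0, 0],
  [0, 0, -0.13, 0, 0, 0],
  [0, 0, -0.22, 0, 0, 0],
  [0, 0, -0.31, 0, 0, 0],
  [0, 0, -0.38, 0, 0, 0],
])

```text
t: 12.9
tool_pos: [0.4828, 0.041, 0.3471]
orientation: [-1.301, 2.858, -0.004]
force: [-0.6, -0.5, -1.7]
opening: 0.049
gripper_force: 25.0
```

Emit:
arm_command([
  [0, 0, -0.04, 0, 0, 0],
  [0, 0, -0.08, 0, 0, 0],
  [0, 0, -0.1, 0, 0, 0],
  [0, 0, -0.1, 0, 0, 0],
  [0, 0, -0.1, 0, 0, 0],
])

```text
t: 13.52
tool_pos: [0.4824, 0.041, 0.3646]
orientation: [1.301, -2.859, 0.003]
force: [-0.2, -0.3, -1.8]
opening: 0.0485
gripper_force: 25.0
```

```bash
python3 - <<'E'
from h import *
s=st();print(R.from_rotvec(s["orientation"]).as_matrix()[:,2].round(4))
for n,(x,y,w,h) in {"top":(180,120,200,150),"side":(250,110,150,180)}.items():
    c=read_camera(n)["image"][y:y+h,x:x+w,::-1];cv2.imwrite(f"pics/e_{n}.png",cv2.resize(c,(400,int(h*400/w)),interpolation=cv2.INTER_CUBIC))
a,b=cv2.imread("pics/e_top.png"),cv2.imread("pics/e_side.png")
o=np.zeros((480,800,3),np.uint8);o[:300,:400]=a;o[:480,400:]=b;cv2.imwrite("pics/e1.png",o)
E
```

```text
13.53 pos [0.4824 0.041  0.3646] F [-0.2 -0.3 -1.8] M [0.08 0.01 0.04] op 0.0485 g 25.0 q [-2.100e-02 -1.660e-01  1.854e+00 -2.000e-03  1.453e+00 -2.445e+00]
[ 1.0e-04 -1.8e-03 -1.0e+00]
```

View pics/e1.png

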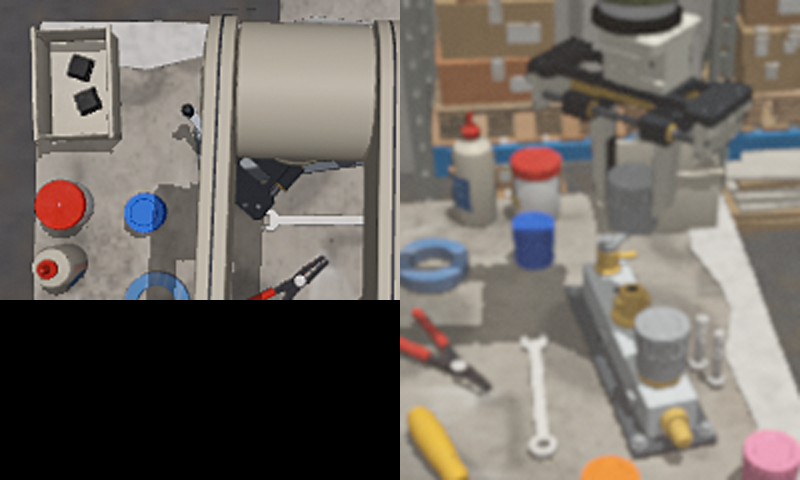

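Cap A, at (632,195) in the right panel, hangs level in the gripper above its bare brass outlet at (630,305). Cap B is still on at (662,345), and the bystanders and the lever peg are in place.

```bash
python3 -c "
from plant import *
print(close_job())"
```

```text
the job is handed in; nothing more can be done
None
```

The vent lever was pulled to its stop and sprang back. Cap A came loose counter-clockwise (it gave at once, so I never tried clockwise) and is held level about 10 cm above its outlet; cap B is still on, and the job is handed in.

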